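Press three loose lids home in order

ROBOT

A 6-joint arm with a two-finger parallel gripper is mounted at the origin on a cart in front of the work surface, level with it; the furniture and walls round the work are solid. World frame = base frame: x ahead of the robot, y to its left, z up, the work surface at z = 0. Lengths are in m, angles in degrees, forces in N, time in s.
With the tool pointing down it reaches from about 0.325 to 0.775 m from the base axis. Payload 5.5 kg.
Tool frame: the origin (TCP) lies at the centre of the arm's flange, where the gripper is bolted on; the fingertips stand 182 mm ahead of it and the grasp point (between the pads) lies 163 mm ahead of it; z points along the fingers, y is the line along which they close (so a half turn about z gives the same grasp; the last joint's range is limited). The gripper opens to 88 mm and grips with 3 to 60 N. Pads are 20 mm wide; open, the fingers measure 115 mm over their backs; the gripper's body (75 mm by 178 mm) begins 61 mm behind the grasp point.
Start: joints at [63.444, 5.22, 70.514, -0, 104.267, -3.249], TCP at [0.237, 0.551, 0.405] pointing down, gripper open.
Joint ranges: [-164.24, 164.24], [-49.07, 125.15], [9.68, 141.18], [-86.29, 266.29], [3.28, 154.24], [-151.56, 151.56]. Speed limits (degrees/s): [147.25, 147.25, 172.46, 180, 180, 180].

INTERFACE

Orientations are given as [roll, pitch, yaw] about the fixed x, y, z axes, in that order (R = Rz(yaw) Ry(pitch) Rx(roll)).
In Python, from station import r gives the robot as it stands. The module is installed in compiled form; this text tells all that it offers. Calls block until the motion is done:
- r.reach(position, orientation): joint-space move of the TCP to a pose.
- r.servo_line(position, rotation=None, speed=0.15): straight line of the TCP; rotation=None keeps the orientation; speed is the mean speed in m/s.
- r.move_joints(angles): joint-space move.
- r.let_go() and r.grab(squeeze=None): open the fingers fully, or close them until they stop; squeeze is the grip in N (None keeps the last).
- r.wait(seconds).
- r.inverse_kinematics(position, orientation): joint angles nearest the present ones, or None.
- r.sense(): the state.
- r.snapshot(name): name is "scene" or "top"; returns a dict with "frame" (400x640x3 uint8, red, green, blue), "fx", "fy", "cx", "cy" (pixels), "dist_coeffs" ([k1, k2, p1, p2, k3] as OpenCV has them; the pictures are not rectified), "R" (3x3) and "t" (3): a world point X has camera coordinates R X + t. Camera axes: x right, y down, z forward; pixel columns grow to the right and rows downward; lengths in m; the calibration is good to about 2 mm. A picture is of the moment at which its call begins. There is no depth.
A pose or a line that the arm cannot do raises r.IKError and nothing moves.
- r.hand_in(): hands the job in; it is judged then, once.
The state is a dict: "clock": time; "joints": joint angles; "joint_vel": joint speeds; "joint_torque": joint torques, N m; "tcp_pos": TCP position; "orientation": TCP orientation; "contact_force": force on the tool from outside, world axes, zero at the start; "torque": the same for the moment, N m; "opening": finger opening in m; "gripper_force": force on a finger pad.
Only numpy, scipy, OpenCV 4.12 (cv2) and the standard library are available. Lean on these libraries where they do the work, as an engineer would, in place of code of your own. Each camera call takes 0.05 s, during which the arm holds its last target. There are 200 camera calls.

TASK

The three lids stand slightly proud after refilling. With the fingertips press each one fully home from above, in this order: first the jar with the light brown sugar, then the jar with the dark grey coffee, last the green tea tin. Press gently, do not lift or shove anything, and leave all the other things on the worktop alone.

Things in the scene. Friction and masses are not known exactly. Their poses are not given: they have to be found in the camera images.
- jar_sugar: Loose, stands upright; origin at the centre of its underside. Round clear glass jar, 88 mm across, holding light pinkish-brown sugar, glass lid with a small knob in its middle; the mouth of the jar is 95 mm above the worktop.
- jar_sugar_lid (a joint): Lid of the sugar jar. The lid slides straight up and down in the jar: 0 = fully home, positive = metres it stands proud (starts about 0.006 to 0.009). It stays where it is left; about 1 to 3 N pushes it down, and at 0 it stops hard. A gentle press stays under 20 N.
- sugar_lid_top (a point): Top of the knob in the middle of the sugar jar's lid: the spot to press. 129 mm above the worktop when the lid is home.
- jar_coffee: Loose, stands upright; origin at the centre of its underside. Round clear glass jar, 92 mm across, a little larger than the sugar jar, holding dark grey coffee, glass lid with a small knob in its middle; the mouth of the jar is 105 mm above the worktop.
- jar_coffee_lid (a joint): Lid of the coffee jar. The lid slides straight up and down in the jar: 0 = fully home, positive = metres it stands proud (starts about 0.006 to 0.009). It stays where it is left; about 1 to 3 N pushes it down, and at 0 it stops hard. A gentle press stays under 20 N.
- coffee_lid_top (a point): Top of the knob in the middle of the coffee jar's lid: the spot to press. 139 mm above the worktop when the lid is home.
- tea_tin: Loose, stands upright; origin at the centre of its underside. Square tin with dark green lid, 70 x 70 mm, for tea; the lid is 22 mm high.
- tea_tin_lid (a joint): Lid of the tea tin. The lid slides straight up and down in the tin: 0 = fully home, positive = metres it stands proud (starts about 0.006 to 0.009). It stays where it is left; about 1 to 3 N pushes it down, and at 0 it stops hard. A gentle press stays under 20 N.
- tea_lid_top (a point): Middle of the flat top of the tea tin's lid: the spot to press. 120 mm above the worktop when the lid is home. A brass-coloured boss 5 mm high drawn on this spot gives no resistance.
- salt_shaker: Loose, stands upright; origin at the centre of its underside. Salt shaker, 44 mm across, 90 mm high. Bystander.
- egg_cup: Loose, stands upright; origin at the centre of its underside. Cream egg cup, 49 mm across, 56 mm high. Bystander.
- mug_espresso: Loose, stands upright; origin at the centre of its underside. Small pale espresso cup with a handle, 58 x 87 mm, 53 mm high. Bystander.
- kitchen_timer: Loose, stands upright; origin at the centre of its underside. Red and white round kitchen timer, 65 mm across, 45 mm high. Bystander.
- teaspoon_a: Teaspoon lying flat, 130 x 27 mm, 11 mm high; origin under its middle. Bystander.
There are look-alikes about, which are no part of the job. Leave any blue or orange look-alike of the jar_coffee alone.

How it is judged (in metres and radians):
On the way, in this order (a step that is already met when the one before it is completed fails the run):
1. the lid of the sugar jar is pressed home by the fingers (value of joint jar_sugar_lid below 0.002 m and contact force between the fingers and jar_sugar above 0.2 N), for 0.02 s.
2. the lid of the coffee jar is pressed home by the fingers (value of joint jar_coffee_lid below 0.002 m and contact force between the fingers and jar_coffee above 0.2 N), for 0.02 s.
3. the lid of the tea tin is pressed home by the fingers (value of joint tea_tin_lid below 0.002 m and contact force between the fingers and tea_tin above 0.2 N), for 0.02 s.
At the end, for the whole second after the job is handed in: All three lids are home (within 2 mm), the jars, the tin and the bystanders are within 20 mm of where they stood, and the jars and the tin are upright and at rest (value of joint each of jar_sugar_lid, jar_coffee_lid, tea_tin_lid below 0.002 m and distance of each of jar_sugar, jar_coffee, tea_tin, salt_shaker, egg_cup, mug_espresso, kitchen_timer, teaspoon_a from where it was at the start of the episode below 0.02 m and angle between each of jar_sugar, jar_coffee, tea_tin's own z axis and vertical below 0.05 rad and linear speed of each of jar_sugar, jar_coffee, tea_tin below 0.02 m/s); the robot touches nothing.
It fails at once if a lid is pushed before its turn ((value of joint jar_sugar_lid above 0.0035 m and value of joint jar_coffee_lid below 0.0035 m) or (value of joint jar_coffee_lid above 0.0035 m and value of joint tea_tin_lid below 0.0035 m)).
It fails at once if a lid is pulled up (over 13 mm proud) (value of joint any of jar_sugar_lid, jar_coffee_lid, tea_tin_lid above 0.013 m).
It fails at once if a jar or the tin is lifted, tipped or shoved 20 mm (height (world z) of any of jar_sugar, jar_coffee, tea_tin above 0.008 m or angle between any of jar_sugar, jar_coffee, tea_tin's own z axis and vertical above 0.2 rad or distance of any of jar_sugar, jar_coffee, tea_tin from where it was at the start of the episode above 0.02 m).
It fails at once if a jar or the tin is pressed hard, over 30 N (contact force between any of the arm, the fingers and jar_sugar above 30 N or contact force between any of the arm, the fingers and jar_coffee above 30 N or contact force between any of the arm, the fingers and tea_tin above 30 N).
It fails at once if a bystander is moved 20 mm (distance of any of salt_shaker, egg_cup, mug_espresso, kitchen_timer, teaspoon_a from where it was at the start of the episode above 0.02 m).
It also fails if it takes over 50 s, if anything falls off the work surface, if the arm or the gripper's body presses on something with over 40 N, if the wrist force passes 120 N, or if a joint passes its speed limit or range.

## Working session

There is one attempt and no reset: what is moved stays moved. The work goes in short steps, each a Python script; the robot and the scene stay as the last script left them, time stands still between calls to the robot, and variables do not carry over. Pictures are saved under pics/ and viewed, at most 10 in all, crops included, and the job is handed in when it is done.

```bash
mkdir -p pics
python3 - <<'E'
from station import r
import cv2
for n in("scene","top"):
    s=r.snapshot(n); cv2.imwrite(f"pics/{n}0.png",s["frame"][:,:,::-1]); print(n,s["fx"],s["cx"],s["cy"],s["dist_coeffs"],s["R"],s["t"])
q=r.sense();print(q)
E
```

```text
scene 434.80114736879733 315.72785453114585 203.76282944449827 [0.01244496 0.         0.         0.         0.        ] [[-0.89914768 -0.43741311  0.01425566]
 [-0.29493916  0.58156912 -0.75814791]
 [ 0.32333319 -0.68589148 -0.65192678]] [0.56787177 0.28336261 1.15784247]
top 445.56484234853014 319.3798707496328 194.85317871214764 [-0.0701417  0.         0.         0.         0.       ] [[ 0.01608483 -0.99888215 -0.04444914]
 [-0.99092023 -0.00999024 -0.13407944]
 [ 0.13348551  0.0462022  -0.98997322]] [-0.04506186  0.64931826  1.58372408]
{'clock': 0.1, 'joints': array([ 6.34434152e+01,  5.25922150e+00,  7.05740246e+01, -9.01817800e-04,
        1.04266495e+02, -3.24803347e+00]), 'joint_vel': array([-0.04310553, -0.09583612, -0.10741337, -0.01857476, -0.05298902,
       -0.02299923]), 'joint_torque': array([ 1.78206072e-03, -4.47861814e+01, -4.07566988e+01,  6.98960270e-02,
        2.86340096e-02, -1.27648404e-04]), 'tcp_pos': array([0.23743256, 0.55108366, 0.40362463]), 'orientation': array([-1.79900369e+02, -4.77822087e-03,  1.56691223e+02]), 'contact_force': array([0.1802009 , 0.0620294 , 0.26084961]), 'torque': array([-0.05406197, -0.02430149,  0.03014143]), 'gripper_force': 0.0, 'opening': 0.0879142772509747}
```

View pics/scene0.png

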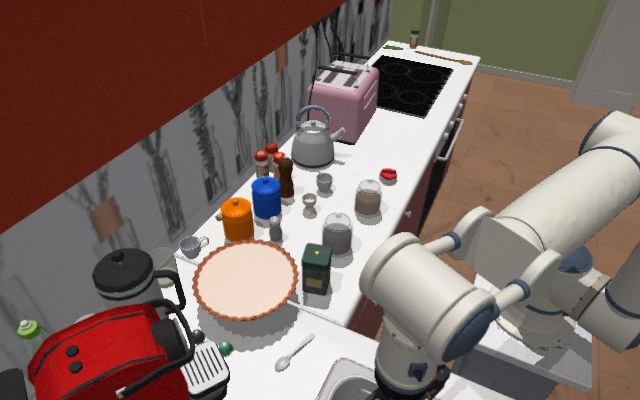

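View pics/top0.png

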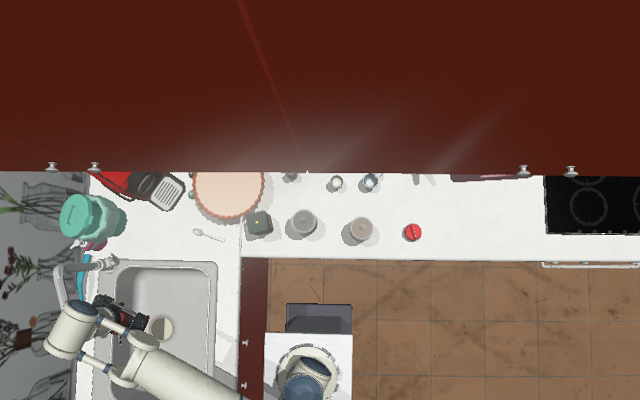

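In the scene view the grey-brown sugar jar is at about (368,197), the dark grey coffee jar at (337,233) and the green tin at (317,268). In the top view they are at (360,231), (303,223) and (258,223). The orange jar (238,218) and blue jar (266,197) in the scene view are the look-alikes; their colours rule them out. Next I'll confirm this in one enlarged crop.

Run:
```python
import cv2,numpy as np
a=cv2.imread("pics/scene0.png")[165:300,290:400]; b=cv2.imread("pics/top0.png")[195:260,235:435]
a=cv2.resize(a,None,fx=4,fy=4,interpolation=2)  # 440x540
b1=cv2.resize(b[:,:75],None,fx=4,fy=4,interpolation=2); b2=cv2.resize(b[:,50:150],None,fx=3.4,fy=4,interpolation=2)
c=np.zeros((540,790,3),np.uint8); c[:,:440]=a; c[:260,445:745]=b1; c[270:530,445:785]=b2
cv2.imwrite("pics/crop1.png",c)
```

```text
(no output)
```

View pics/crop1.png

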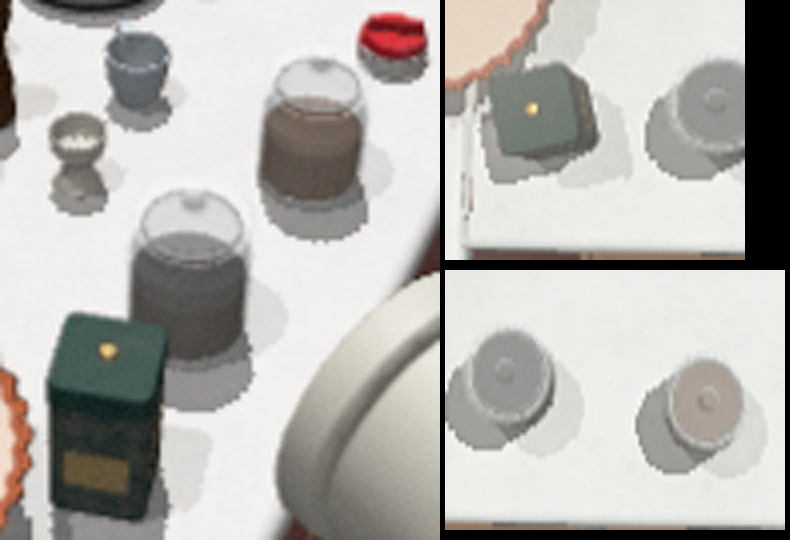

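The crop confirms them. Top-view knobs: sugar (362,227.5), coffee (302.5,219.7), tin boss (256.8,222). Scene-view knobs: sugar (370.2,181.3), coffee (338.2,215), boss (317,253). The next step is casting rays from both views.

```bash
cat > loc.py <<'E'
import numpy as np,cv2
def ray(s,uv):
    K=np.array([[s["fx"],0,s["cx"]],[0,s["fy"],s["cy"]],[0,0,1]])
    p=cv2.undistortPoints(np.array([[uv]],float),K,np.array(s["dist_coeffs"]))[0,0]
    R=np.array(s["R"]); return -R.T@np.array(s["t"]), R.T@np.array([*p,1])
def plane(s,uv,z):
    c,d=ray(s,uv); return c+d*(z-c[2])/d[2]
def tri(s1,u1,s2,u2):
    c,d=ray(s1,u1);e,f=ray(s2,u2)
    k=np.linalg.lstsq(np.c_[d,-f],e-c,rcond=None)[0]
    p,q=c+d*k[0],e+f*k[1]; return (p+q)/2,np.linalg.norm(p-q)
E
python3 - <<'E'
from station import r
from loc import *
np.set_printoptions(precision=4,suppress=True)
a=r.snapshot("scene");b=r.snapshot("top")
for n,u,v,z in(("sugar",(370.2,181.3),(362,227.5),.1365),("coffee",(338.2,215),(302.5,219.7),.1465),("tea",(317,253),(256.8,222),.131)):
    P=[plane(a,u,z),plane(b,v,z)];print(n,*P,*tri(a,u,b,v))
    m=(P[0]+P[1])/2
    for y in(0,90,-90,):
        print(y,r.inverse_kinematics([m[0],m[1],z+.182+.05],[180,0,y]))
print("cab edge",plane(b,(300,172),.4)); print("edge front",plane(b,(340,262),0),"board",plane(b,(258,250),0))
E
```

```text
sugar [ 0.5249 -0.163   0.1365] [ 0.5269 -0.1875  0.1365] [ 0.5301 -0.1879  0.117 ] 0.004098386157955477
0 [-21.9454  -2.0781  81.5996  -0.     100.4786  68.0546]
90 [-21.9454  -2.0781  81.5996   0.     100.4786 -21.9454]
-90 None
coffee [0.547  0.0351 0.1465] [0.5501 0.0146 0.1465] [0.5528 0.0165 0.1287] 0.0026360805254366714
0 [ -0.9537  -2.8529  81.3414  -0.     101.5115  89.0463]
90 [ -0.9537  -2.8529  81.3414  -0.     101.5115  -0.9537]
-90 None
tea [0.5433 0.1782 0.131 ] [0.5413 0.1739 0.131 ] [0.5431 0.175  0.1275] 0.0031538828419532144
0 [ 14.5674   0.3519  79.7496  -0.      99.8986 104.5674]
90 [14.5674  0.3519 79.7496 -0.     99.8986 14.5674]
-90 None
cab edge [0.6672 0.0035 0.4   ]
edge front [ 0.4077 -0.1143  0.    ] board [0.4465 0.1905 0.    ]
```

Run:
```python
from station import r
from loc import *
np.set_printoptions(precision=4,suppress=True)
r.grab(5)
r.reach([.528,-.187,.40],[180,0,0])
r.servo_line([.528,-.187,.182+.129+.03])
q=r.sense();print(q["clock"],q["tcp_pos"],q["contact_force"],q["opening"])
a=r.snapshot("scene");b=r.snapshot("top")
def pr(s,p):return cv2.projectPoints(np.array([p],float),cv2.Rodrigues(np.array(s["R"]))[0],np.array(s["t"]),np.array([[s["fx"],0,s["cx"]],[0,s["fy"],s["cy"]],[0,0,1]]),np.array(s["dist_coeffs"]))[0][0,0]
for p in((.528,-.187),(.551,.0155)):
    print([pr(a,[*p,z]) for z in(0,.1,.1365)])
A=cv2.resize(np.ascontiguousarray(a["frame"][120:270,290:430,::-1]),None,fx=4,fy=4,interpolation=2)[:600]
cv2.imwrite("pics/s2.png",A)
```

```text
4.875 [ 0.5281 -0.1868  0.3414] [0.2554 0.4705 0.3127] 0.00024383440080397254
[array([367.9431, 209.3991]), array([370.8368, 185.9706]), array([371.9629, 176.8618])]
[array([337.272, 246.373]), array([338.8764, 222.4131]), array([339.5046, 213.0397])]
```

View pics/s2.png

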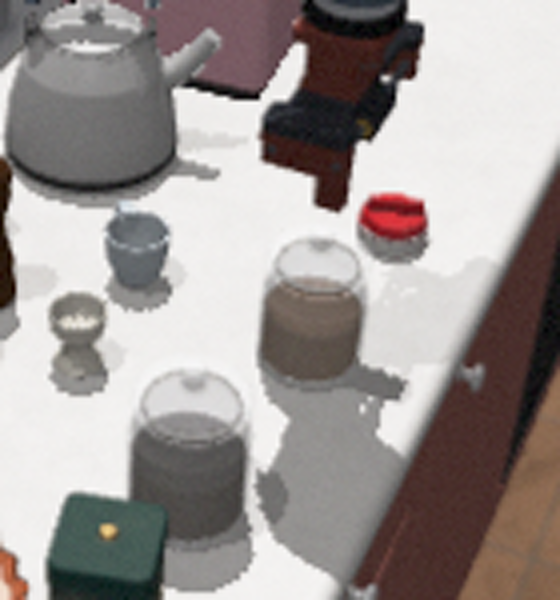

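The closed fingertips at (372.5,172) stand above the sugar knob at (370.5,181), and the projected jar axis agrees with it. Pressing with force guarding.

```bash
cat > press.py <<'E'
from station import r
import numpy as np
def press(x,y,home,lim=6):
    r.servo_line([x,y,home+.182+.03],speed=.15)
    r.wait(.3); f0=r.sense()["contact_force"][2]
    r.servo_line([x,y,home+.182+.0125],speed=.05)
    z=home+.182+.0125; log=[]; n=0
    while z>home+.182-.008:
        s=r.sense(); f=s["contact_force"][2]-f0
        log.append((round(1e3*(z-.182-home),1),round(1e3*(s["tcp_pos"][2]-.182-home),1),round(f,1)))
        if f>lim: break
        z-=.0007; r.servo_line([x,y,z],speed=.012)
    r.wait(.1); s=r.sense(); print("hold",s["contact_force"]-[0,0,f0],s["torque"],s["tcp_pos"])
    r.servo_line([x,y,home+.182+.05],speed=.1)
    print(log,r.sense()["clock"])
E
python3 - <<'E'
from press import *
press(.5295,-.187,.129)
E
```

```text
hold [-1.57687753 -0.79779759  6.82752297] [ 0.0905501   0.48962194 -0.03426662] [ 0.52948555 -0.18696818  0.31060566]
[(12.5, np.float64(11.9), np.float64(-0.9)), (11.8, np.float64(12.1), np.float64(-1.2)), (11.1, np.float64(11.1), np.float64(-0.7)), (10.4, np.float64(10.3), np.float64(-0.6)), (9.7, np.float64(9.6), np.float64(-1.0)), (9.0, np.float64(8.9), np.float64(-1.4)), (8.3, np.float64(8.2), np.float64(-1.2)), (7.6, np.float64(7.5), np.float64(-0.1)), (6.9, np.float64(7.0), np.float64(-0.8)), (6.2, np.float64(6.3), np.float64(-0.0)), (5.5, np.float64(5.5), np.float64(0.8)), (4.8, np.float64(4.7), np.float64(-0.6)), (4.1, np.float64(4.0), np.float64(-0.2)), (3.4, np.float64(3.3), np.float64(0.5)), (2.7, np.float64(2.6), np.float64(0.0)), (2.0, np.float64(1.9), np.float64(0.6)), (1.3, np.float64(1.2), np.float64(0.5)), (0.6, np.float64(0.5), np.float64(0.2)), (-0.1, np.float64(0.0), np.float64(0.1)), (-0.8, np.float64(-0.3), np.float64(2.8)), (-1.5, np.float64(-0.4), np.float64(6.1))] 11.7917
```

Sugar hit the hard stop at −0.3 mm with about 6.8 N, so it is home. Coffee and then tea follow, stopping between them only if something looks off.

Run:
```python
from press import *
press(.552,.016,.139)
```

```text
hold [-1.31364334  1.11917073  5.61346038] [ 0.07380893  0.39373671 -0.02020977] [0.55196637 0.01603199 0.32045821]
[(12.5, np.float64(12.0), np.float64(1.0)), (11.8, np.float64(12.1), np.float64(-0.0)), (11.1, np.float64(11.1), np.float64(0.4)), (10.4, np.float64(10.3), np.float64(0.8)), (9.7, np.float64(9.6), np.float64(0.9)), (9.0, np.float64(8.9), np.float64(0.3)), (8.3, np.float64(8.2), np.float64(0.5)), (7.6, np.float64(7.5), np.float64(1.2)), (6.9, np.float64(6.9), np.float64(0.2)), (6.2, np.float64(6.3), np.float64(1.0)), (5.5, np.float64(5.6), np.float64(1.1)), (4.8, np.float64(4.8), np.float64(1.5)), (4.1, np.float64(4.1), np.float64(0.9)), (3.4, np.float64(3.3), np.float64(0.3)), (2.7, np.float64(2.6), np.float64(0.4)), (2.0, np.float64(1.9), np.float64(1.3)), (1.3, np.float64(1.2), np.float64(0.5)), (0.6, np.float64(0.5), np.float64(0.8)), (-0.1, np.float64(-0.1), np.float64(1.6)), (-0.8, np.float64(-0.3), np.float64(3.9)), (-1.5, np.float64(-0.6), np.float64(6.7))] 19.875
```

Run:
```python
from press import *
import cv2
r.servo_line([.542,.175,.371])
press(.542,.175,.120)
r.servo_line([.45,.175,.42])
a=r.snapshot("top")["frame"][160:280,230:430,::-1];b=r.snapshot("scene")["frame"][120:300,230:430,::-1]
c=np.zeros((540,800,3),np.uint8);c[:240,:400]=cv2.resize(a,None,fx=2,fy=2);c[:360,400:]=cv2.resize(b,None,fx=2,fy=2)
cv2.imwrite("pics/end.png",c)
```

```text
hold [-1.57332377 -0.77507956  8.6102357 ] [-0.0467884   0.46699377 -0.01866652] [0.54202544 0.17501572 0.3018612 ]
[(12.5, np.float64(11.9), np.float64(0.5)), (11.8, np.float64(12.0), np.float64(0.6)), (11.1, np.float64(11.1), np.float64(0.3)), (10.4, np.float64(10.3), np.float64(0.5)), (9.7, np.float64(9.6), np.float64(0.1)), (9.0, np.float64(8.9), np.float64(0.6)), (8.3, np.float64(8.3), np.float64(0.9)), (7.6, np.float64(7.7), np.float64(1.7)), (6.9, np.float64(6.8), np.float64(0.7)), (6.2, np.float64(6.1), np.float64(0.1)), (5.5, np.float64(5.4), np.float64(0.7)), (4.8, np.float64(4.7), np.float64(1.1)), (4.1, np.float64(4.0), np.float64(0.4)), (3.4, np.float64(3.3), np.float64(0.5)), (2.7, np.float64(2.6), np.float64(0.4)), (2.0, np.float64(1.9), np.float64(1.0)), (1.3, np.float64(1.2), np.float64(1.4)), (0.6, np.float64(0.5), np.float64(0.4)), (-0.1, np.float64(-0.1), np.float64(1.6)), (-0.8, np.float64(-0.1), np.float64(5.0)), (-1.5, np.float64(-0.1), np.float64(8.2))] 28.0583
```

View pics/end.png

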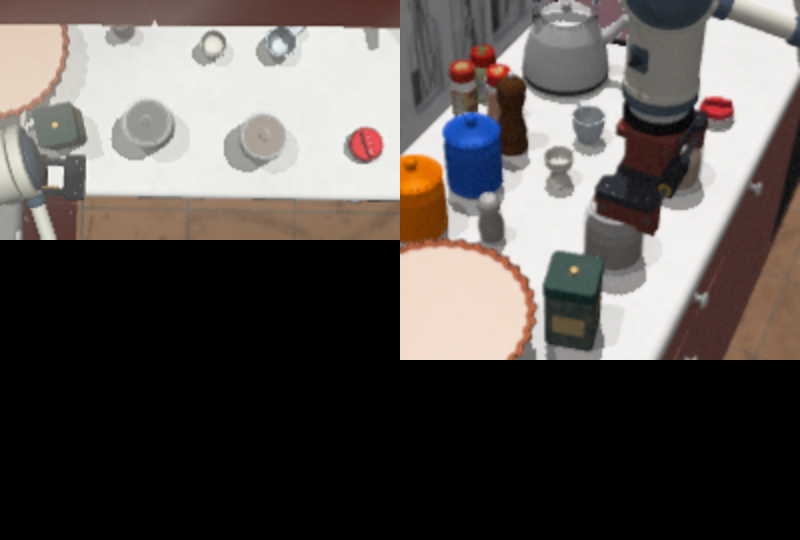

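The final picture shows sugar at about (362,228), coffee at (303,220) and the tin boss at (257,222) in top-view pixels, all where they started and upright. The arm is clear of everything.

```bash
python3 -c "
from station import r
print(r.hand_in())"
```

```text
the job is handed in; nothing more can be done
None
```

I pressed all three lids to their hard stops in order (sugar, coffee, tea) with at most about 9 N held, saw nothing shifted in the final pictures, and handed the job in; no verdict came back.

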